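# Sweep the offcuts off the luthier's work board into the scrap tray

## Robot

A 6-joint arm with a two-finger parallel gripper is mounted at the origin on the work surface. World frame = base frame: x ahead of the robot, y to its left, z up, the work surface at z = 0. Lengths are in m, angles in degrees, forces in N, time in s.
With the tool pointing down it reaches from about 0.35 to 0.875 m from the base axis. Payload 4.2 kg.
Tool frame: the origin (TCP) lies on the centre line of the jaws, within the pads' length; the fingertips stand 19 mm ahead of it and the grasp point (between the pads) is the TCP; z points along the fingers, y is the line along which they close (so a half turn about z gives the same grasp; the last joint's range is limited). The gripper opens to 87 mm and grips with 3 to 60 N. Pads are 19 mm wide; open, the fingers measure 117 mm over their backs; the gripper's body (75 mm by 190 mm) begins 51 mm behind the grasp point.
Start: joints at [84.316, 22.042, 0.453, 0, -68.411, -14.817], TCP at [0.219, 0.585, 0.221] pointing down, gripper open.
Joint ranges: [-179.83, 179.83], [-69.29, 118.12], [-61.27, 80.66], [-181.25, 117.63], [-171.15, -9.14], [-177.46, 177.46]. Speed limits (degrees/s): [159.86, 159.86, 180, 180, 180, 180].

## Interface

Orientations are given as a 3x3 rotation matrix whose columns are the frame's x, y, z axes.
In Python, from station import sense, capture, finish_job, search_frame, masks_of gives the robot as it stands.
- The arm moves only by the tool drive_tool, never from a script. Its argument "rows" is a list of rows, each a list of 7 numbers: the opening in per cent of the stroke, from 0 (shut) to 100 (fully open), then the shift along the world's x, y, z in mm, then the turn, a rotation vector about the world's x, y, z in rad. In form: [[fingers, dx, dy, dz, wx, wy, wz], ...]. A call has 1 to 5 rows; each row shifts and turns the commanded pose from where the row before left it; what a row does not reach is not made up. A row lasts 1/12 s, in which the tool goes at most 41.7 mm and 7.16 degrees, less where a joint would pass 70% of its speed; a pose out of reach is approached as far as the arm can. A call is refused whole if a number of a shift passes 41.7 or a number of a turn 0.125, either way. A call with a gripper value outside its range is refused whole. The fingers move at their own pace and stop on an object; the grip force is fixed at half the most. Time passes only in rows, so rows that do not move let the fingers close. It gives the time, the measured TCP pose, the force, the opening and the grip force at its end, in the units of the state.
- sense(): the state, without advancing time (a new reading comes with each control period).
- capture(name): name is "scene" or "top" or "wrist"; returns a dict with "frame" (384x512x3 uint8, red, green, blue), "z_map" (384x512 float32, m along the optical axis (not along the pixel's ray), 0 where there is no reading), "fx", "fy", "cx", "cy" (pixels), "R" (3x3) and "t" (3): a world point X has camera coordinates R X + t; the wrist camera has in their place "T_tool_cam" (4x4, takes a point from camera to tool coordinates, whose origin is the TCP and whose axes are the flange's). Camera axes: x right, y down, z forward; pixel columns grow to the right and rows downward; lengths in m; the calibration is good to about 2 mm. A picture is of the moment at which its call begins: read the wrist's pose just before it.
- finish_job(): hands the job in; it is judged then, once.
Trained networks look in a picture, given as the dict that the camera call returned (one of the last four; its "shot" number tells which), for a name from the list of things; names that differ only in an ending like _2 or _b are one class to them, and where a whole thing is asked for, a point or a joint stands for the part that bears it (a point fixed in the world has none). Each returns a list of dicts, best first, with "p" (0 to 1); they miss things now and then, are a little off and sometimes report something else, mostly with a low value. They report only what shows in the picture. A call takes as long as a camera call.
- search_frame(label, picture): "xy" ([column, row] in pixels, amid what is visible of it).
- masks_of(label, picture): "region" (384x512 bool, what is visible of it) and "xy" ([column, row] in pixels, amid what is visible of it).
The state is a dict: "time_s": time; "joints": joint angles; "joint_velocities": joint speeds; "effort": joint torques, N m; "tcp_pos": TCP position; "ee_rot": TCP orientation; "wrist_force": force on the tool from outside, world axes, zero at the start; "moment": the same for the moment, N m; "gripper_width": opening from 0.0 (shut) to 1.0 (fully open); "gripper_force": force on a finger pad.
Only numpy, scipy, OpenCV 4.12 (cv2) and the standard library are available. Lean on these libraries where they do the work, as an engineer would, in place of code of your own. Each camera call takes 0.05 s, during which the arm holds its last target. There are 200 camera calls.

## Task

Clear the guitar maker's grey work board: use the fingertips to sweep the three pale wooden offcuts across the board and over its edge into the orange scrap tray. Push them only, do not pick them up, and leave the guitar bridge, the jar and the spool clamp standing or lying where they are.

Things in the scene. Friction and masses are not known exactly. Their poses are not given: they have to be found in the camera images.
- board: raised work board, fixed, grey carpet top on plywood, 260 mm (its x) by 220 mm (its y), flat top 50 mm above the bench, no rim. Origin: centre of its underside, at bench height. It may be turned up to about 15 degrees; its y axis points towards one tray, its -y axis to the other
- scrap_tray: orange open scrap tray, fixed, 260 mm (x) by 120 mm (y), walls 5 mm thick and 45 mm high (rim 5 mm below the board's top), floor 5 mm thick, empty. Stands 2 mm from either the board's +y or its -y edge (varies), axes parallel to the board's, along the whole length of that edge. Origin: centre of its underside, at bench height
- parts_tray: blue open tray of the same size with tuning machines lying in it (fixed, all below the rim); stands along the board's opposite edge. Nothing is to go in it. Origin: centre of its underside
- bridge: dark wooden guitar bridge with a white saddle, 26 x 150 x 9 mm, 50 g, lying loose on the board along its far (+x) edge, long side along its own y axis. Stays where it is. Origin: centre of its underside
- jar: small closed jar with yellow cap, 38 mm across, 45 mm high, 90 g, standing loose on the board near its near (-x) edge. Stays where it is. Origin: centre of its underside
- clamp: wooden spool clamp, two dark discs 40 mm across on a brass spindle, 83 mm high, standing loose on the bench just beyond the board's far edge. Stays where it is. Origin: centre of its underside
- offcut0: loose pale hardwood offcut, block 40 (x) x 22 (y) x 16 (z) mm, about 12 g, lying flat on the board on its 40 x 22 face at any yaw; slides when pushed. Origin: its centre, 8 mm above the board's top
- offcut1: loose pale hardwood offcut, block 40 (x) x 22 (y) x 16 (z) mm, about 12 g, lying flat on the board on its 40 x 22 face at any yaw; slides when pushed. Origin: its centre, 8 mm above the board's top
- offcut2: loose pale hardwood offcut, block 40 (x) x 22 (y) x 16 (z) mm, about 12 g, lying flat on the board on its 40 x 22 face at any yaw; slides when pushed. Origin: its centre, 8 mm above the board's top

How it is judged:
By the outcome, as a careful person would: the job done as asked, in the order asked, and still so for the second after the job is handed in, with the robot touching nothing.
It also fails if it takes over 58 s, if anything falls off the work surface, if the arm or the gripper's body presses on something with over 40 N, if the wrist force passes 120 N, or if a joint passes its speed limit or range.

## Working session

There is one attempt and no reset: what is moved stays moved. The work goes in short steps, Python scripts to look and compute and a tool call to move; the robot and the scene stay as the last step left them, time stands still between calls to the robot, and variables do not carry over. Pictures are saved under pics/ and viewed, at most 10 in all, crops included, and the job is handed in when it is done.

Besides the shell and the picture viewer there is one more tool, called as name([rows], argument=value, ...), one row to a line, values as JSON. drive_tool: Moves the arm, as the interface text tells. Its arguments: {"type":"object","properties":{"rows":{"type":"array"}},"required":["rows"]}

```bash
mkdir -p pics
cat > h.py <<'E'
import numpy as np, cv2
from station import sense, capture, finish_job, search_frame, masks_of
def pts(p,m):
    z=p["z_map"]; v,u=np.nonzero(m&(z>0)); d=z[v,u]
    c=np.stack([(u-p["cx"])/p["fx"]*d,(v-p["cy"])/p["fy"]*d,d],1)
    return (c-p["t"])@p["R"]
E
python3 - <<'E'
from h import *
p=capture("top"); cv2.imwrite("pics/a.png",p["frame"][:,:,::-1])
for n in ["board","scrap_tray","parts_tray","bridge","jar","clamp","offcut0"]:
    for r in masks_of(n,p)[:4]:
        if r["p"]<.3: continue
        q=pts(p,r["region"])
        if len(q)<10: continue
        zt=np.percentile(q[:,2],90); t=q[abs(q[:,2]-zt)<.006] if n!="board" else q
        c,s,a=cv2.minAreaRect((t[:,:2]*1000).astype(np.float32))
        print(n,round(r["p"],2),r["xy"],len(q),"z",zt.round(3),"c",np.round(c),"s",np.round(s),round(a,1))
s=sense();print(s["time_s"],s["tcp_pos"],s["ee_rot"])
E
```

```text
board 0.75 [294.8, 236.2] 16271 z 0.053 c [561. -33.] s [224. 280.] 88.2
board 0.33 [256.0, 129.9] 550 z 0.083 c [737.  32.] s [38. 38.] 6.2
scrap_tray 0.66 [194.9, 233.1] 10343 z 0.045 c [560. 138.] s [123. 260.] 89.0
parts_tray 0.93 [393.0, 236.4] 10210 z 0.045 c [ 555. -204.] s [124. 260.] 89.6
bridge 0.56 [299.6, 169.5] 1292 z 0.062 c [665. -39.] s [ 27. 149.] 0.6
jar 0.69 [281.4, 289.7] 419 z 0.098 c [455. -10.] s [32. 34.] 89.1
jar 0.61 [255.7, 127.7] 547 z 0.083 c [736.  30.] s [31. 32.] 14.4
clamp 0.94 [254.0, 128.5] 584 z 0.083 c [739.  30.] s [37. 33.] 21.0
offcut0 0.77 [267.3, 260.2] 302 z 0.069 c [505.  16.] s [21. 39.] 26.2
offcut0 0.76 [265.0, 233.4] 314 z 0.069 c [555.  18.] s [39. 22.] 66.2
offcut0 0.62 [325.6, 201.8] 316 z 0.069 c [606. -89.] s [22. 40.] 52.5
0.4 [0.21883007 0.58533129 0.22081425] [[ 9.36661841e-01 -3.50235045e-01 -9.61261700e-05]
 [-3.50235058e-01 -9.36661802e-01 -2.68629092e-04]
 [ 4.04561052e-06  2.85281375e-04 -9.99999959e-01]]
```

View pics/a.png

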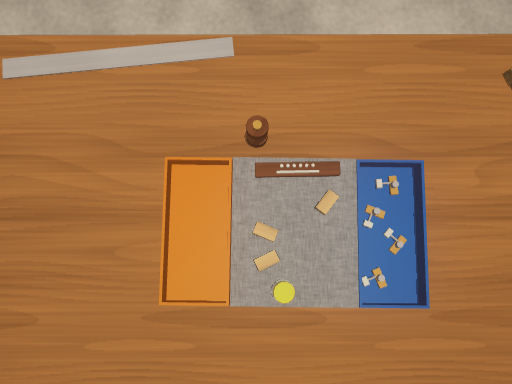

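The top view shows the scrap tray (orange) on the board's +y side. The offcuts are at pixels (267,260), (265,233) and (326,202), the jar at (284,292) and the bridge along row 169. The network's positions agree with the picture. I'll sweep the far offcut (606,-89) first, fingers nearly shut and the closing line along world x.

drive_tool([
  [10, 15.5, -28.8, 0, 0, 0, -0.0485],
  [10, 15.5, -28.8, 0, 0, 0, -0.0485],
  [10, 15.5, -28.8, 0, 0, 0, -0.0485],
  [10, 15.5, -28.8, 0, 0, 0, -0.0485],
  [10, 15.5, -28.8, 0, 0, 0, -0.0485],
])

```text
time_s: 0.82
tcp_pos: [0.2968, 0.44, 0.221]
ee_rot: [[0.824, -0.566, 0.0], [-0.566, -0.824, 0.0], [-0.0, -0.0, -1.0]]
wrist_force: [0.5, 0.2, -1.1]
gripper_width: 0.709
gripper_force: 0.0
```

drive_tool([
  [10, 15.5, -28.8, 0, 0, 0, -0.0485],
  [10, 15.5, -28.8, 0, 0, 0, -0.0485],
  [10, 15.5, -28.8, 0, 0, 0, -0.0485],
  [10, 15.5, -28.8, 0, 0, 0, -0.0485],
  [10, 15.5, -28.8, 0, 0, 0, -0.0485],
])

```text
time_s: 1.23
tcp_pos: [0.3743, 0.2959, 0.2213]
ee_rot: [[0.664, -0.748, 0.0], [-0.748, -0.664, 0.001], [-0.0, -0.001, -1.0]]
wrist_force: [-0.4, 0.0, 0.3]
gripper_width: 0.326
gripper_force: 0.0
```

drive_tool([
  [10, 15.5, -28.8, 0, 0, 0, -0.0485],
  [10, 15.5, -28.8, 0, 0, 0, -0.0485],
  [10, 15.5, -28.8, 0, 0, 0, -0.0485],
  [10, 15.5, -28.8, 0, 0, 0, -0.0485],
  [10, 15.5, -28.8, 0, 0, 0, -0.0485],
])

```text
time_s: 1.65
tcp_pos: [0.4518, 0.1519, 0.2213]
ee_rot: [[0.465, -0.885, 0.001], [-0.885, -0.465, 0.001], [-0.0, -0.001, -1.0]]
wrist_force: [1.1, 0.9, 0.2]
gripper_width: 0.109
gripper_force: 0.0
```

drive_tool([
  [10, 15.5, -28.8, 0, 0, 0, -0.0485],
  [10, 15.5, -28.8, 0, 0, 0, -0.0485],
  [10, 15.5, -28.8, 0, 0, 0, -0.0485],
  [10, 15.5, -28.8, 0, 0, 0, -0.0485],
  [10, 15.5, -28.8, 0, 0, 0, -0.0485],
])

```text
time_s: 2.07
tcp_pos: [0.5294, 0.0078, 0.2212]
ee_rot: [[0.238, -0.971, 0.001], [-0.971, -0.238, 0.0], [-0.0, -0.001, -1.0]]
wrist_force: [1.3, 0.1, 0.2]
gripper_width: 0.102
gripper_force: 0.0
```

drive_tool([
  [10, 15.5, -28.8, 0, 0, 0, -0.0485],
  [10, 15.5, -28.8, 0, 0, 0, -0.0485],
  [10, 15.5, -28.8, 0, 0, 0, -0.0485],
  [10, 15.5, -28.8, 0, 0, 0, -0.0485],
  [10, 15.5, -28.8, 0, 0, 0, -0.0485],
])

```text
time_s: 2.48
tcp_pos: [0.6069, -0.1362, 0.221]
ee_rot: [[-0.002, -1.0, 0.0], [-1.0, 0.002, 0.0], [-0.0, -0.0, -1.0]]
wrist_force: [0.7, 0.6, -0.4]
gripper_width: 0.1
gripper_force: 0.0
```

drive_tool([
  [10, 0, 0, -35, 0, 0, 0],
  [10, 0, 0, -35, 0, 0, 0],
  [10, 0, 0, -35, 0, 0, 0],
  [10, 0, 0, -27, 0, 0, 0],
  [10, 0, 0, -14, 0, 0, 0],
])

```text
time_s: 2.9
tcp_pos: [0.6038, -0.1346, 0.0707]
ee_rot: [[-0.001, -1.0, -0.007], [-1.0, 0.001, 0.001], [-0.001, 0.007, -1.0]]
wrist_force: [-0.0, 0.3, -0.0]
gripper_width: 0.1
gripper_force: 0.0
```

Run:
```python
from h import *
p=capture("scene"); cv2.imwrite("pics/b.png",p["frame"][:,:,::-1])
s=sense();print(s["tcp_pos"],s["wrist_force"])
```

```text
[ 0.60282652 -0.13444864  0.06902785] [-0.71353072  0.5588576  -1.63858688]
```

View pics/b.png

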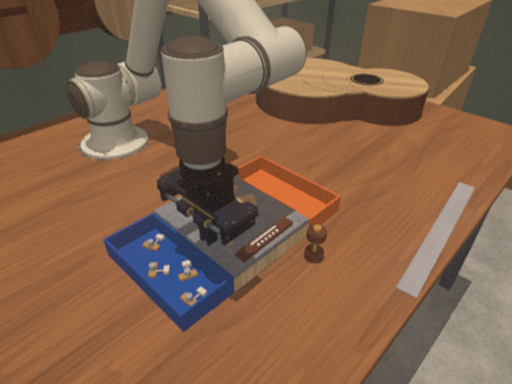

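The fingers stand behind the far offcut, around pixel (210,232), inside the bridge line. The tool ended about 6 mm lower than commanded, so I'll lift slightly and check.

drive_tool([
  [10, 0, 0, 5, 0, 0, 0],
  [10, 0, 0, 0, 0, 0, 0],
  [10, 0, 0, 0, 0, 0, 0],
])

```text
time_s: 3.2
tcp_pos: [0.6081, -0.1346, 0.0825]
ee_rot: [[0.001, -1.0, 0.005], [-1.0, -0.001, -0.0], [0.0, -0.005, -1.0]]
wrist_force: [0.3, -0.5, 0.7]
gripper_width: 0.099
gripper_force: 0.0
```

drive_tool([
  [10, 0, 0, -2, 0, 0, 0],
  [10, 0, 0, -3, 0, 0, 0],
  [10, 0, 0, 0, 0, 0, 0],
  [10, 0, 5, 0, 0, 0, 0],
  [10, 0, 8, 0, 0, 0, 0],
])

```text
time_s: 3.62
tcp_pos: [0.6063, -0.1217, 0.075]
ee_rot: [[-0.001, -1.0, 0.0], [-1.0, 0.001, -0.0], [0.0, -0.0, -1.0]]
wrist_force: [-0.5, 0.6, 0.0]
gripper_width: 0.104
gripper_force: 0.0
```

drive_tool([
  [10, 0, 10, 0, 0, 0, 0],
  [10, 0, 12, 0, 0, 0, 0],
  [10, 0, 12, 0, 0, 0, 0],
  [10, 0, 12, 0, 0, 0, 0],
  [10, 0, 12, 0, 0, 0, 0],
])

```text
time_s: 4.03
tcp_pos: [0.6064, -0.0619, 0.075]
ee_rot: [[0.001, -1.0, 0.0], [-1.0, -0.001, 0.0], [-0.0, -0.0, -1.0]]
wrist_force: [0.3, -0.4, 0.3]
gripper_width: 0.097
gripper_force: 0.0
```

drive_tool([
  [10, 0, 12, 0, 0, 0, 0],
  [10, 0, 12, 0, 0, 0, 0],
  [10, 0, 12, 0, 0, 0, 0],
  [10, 0, 10, 0, 0, 0, 0],
  [10, 0, 5, 0, 0, 0, 0],
])

```text
time_s: 4.45
tcp_pos: [0.6065, -0.011, 0.075]
ee_rot: [[0.002, -1.0, 0.0], [-1.0, -0.002, 0.0], [-0.0, -0.0, -1.0]]
wrist_force: [0.6, -0.5, -1.0]
gripper_width: 0.096
gripper_force: 0.0
```

Run:
```python
from h import *
p=capture("wrist"); q=capture("top");cv2.imwrite("pics/c.png",np.vstack([p["frame"],q["frame"]])[80:680,:,::-1])
```

```text
(no output)
```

View pics/c.png

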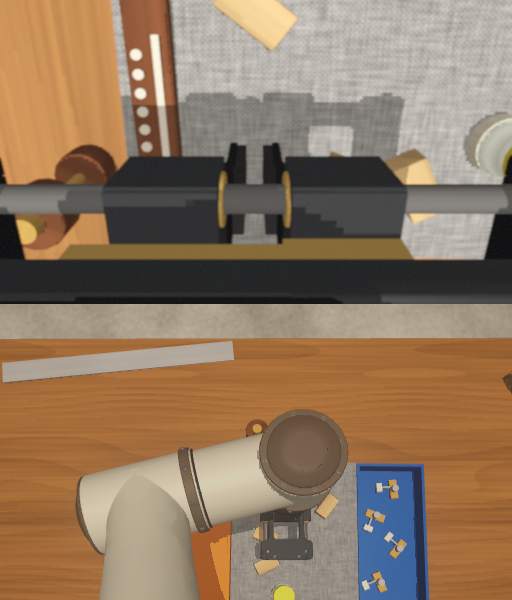

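The top view shows the far offcut still at about (327,200). The fingers passed over it without contact, so I'll check the fingertip height in the wrist depth.

Run:
```python
from h import *
s=sense();p=capture("wrist"); T=p["T_tool_cam"]; print(np.round(T,3),p["fx"],p["cx"],p["cy"])
z=p["z_map"]
def tool(u,v):
    d=z[v,u]; c=np.array([(u-p["cx"])/p["fx"]*d,(v-p["cy"])/p["fy"]*d,d,1]); return (T@c)[:3]
for u,v in [(255,100),(150,200),(210,180),(160,270),(170,300),(235,235),(222,275),(290,280),(256,270),(256,330),(440,100),(300,270),(330,225),(150,150)]:
    if 1:
        a=tool(u,v); print((u,v),"tool",a.round(3),"world",(s["ee_rot"]@a+s["tcp_pos"]).round(3))
print(s["tcp_pos"],s["gripper_width"])
cv2.imwrite("pics/d.png",p["frame"][:,:,::-1])
q=capture("scene"); cv2.imwrite("pics/e.png",cv2.resize(q["frame"][140:320,90:360,::-1],None,fx=2.9,fy=2.9))
```

```text
[[-0.001 -0.959 -0.284  0.078]
 [ 1.    -0.001  0.    -0.   ]
 [-0.    -0.284  0.959 -0.164]
 [ 0.     0.     0.     1.   ]] 321.94149907507665 254.16507843741533 188.49170989469525
(255, 100) tool [0.075 0.    0.009] world [ 0.606 -0.086  0.066]
(150, 200) tool [ 0.018 -0.062  0.016] world [ 0.668 -0.029  0.059]
(210, 180) tool [ 0.028 -0.027  0.025] world [ 0.633 -0.039  0.05 ]
(160, 270) tool [ 0.037 -0.023 -0.096] world [ 0.629 -0.049  0.171]
(170, 300) tool [ 0.03  -0.021 -0.096] world [ 0.627 -0.041  0.171]
(235, 235) tool [ 0.011 -0.01  -0.018] world [ 0.616 -0.022  0.093]
(222, 275) tool [ 0.033 -0.009 -0.091] world [ 0.615 -0.045  0.166]
(290, 280) tool [ 0.033  0.009 -0.092] world [ 0.598 -0.044  0.167]
(256, 270) tool [ 0.033  0.    -0.088] world [ 0.606 -0.044  0.163]
(256, 330) tool [ 0.024  0.    -0.1  ] world [ 0.606 -0.036  0.175]
(440, 100) tool [0.074 0.105 0.024] world [ 0.502 -0.086  0.051]
(300, 270) tool [ 0.038  0.011 -0.096] world [ 0.596 -0.049  0.171]
(330, 225) tool [-0.001  0.047  0.023] world [ 0.559 -0.011  0.052]
(150, 150) tool [ 0.047 -0.059  0.016] world [ 0.665 -0.059  0.059]
[ 0.60641167 -0.01160261  0.07495546] 0.10105340293426451
```

View pics/d.png

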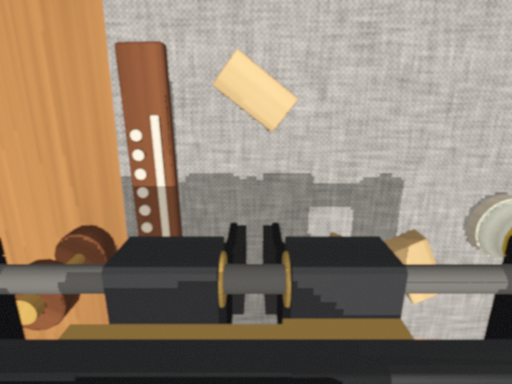

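View pics/e.png

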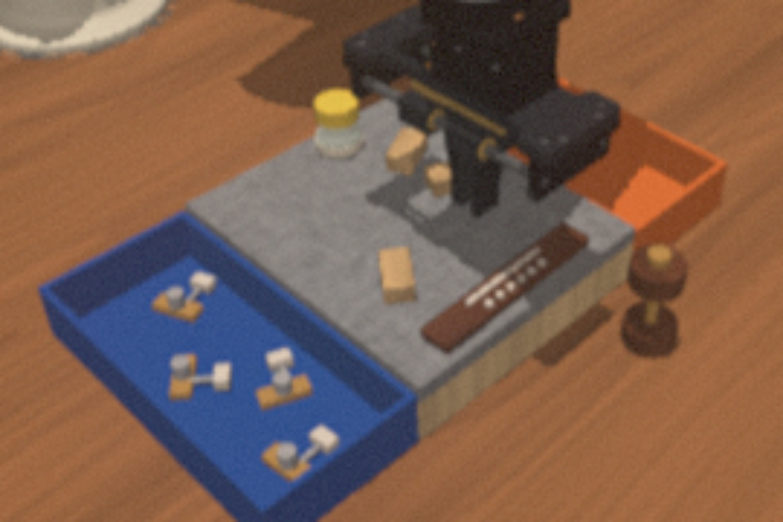

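Run:
```python
from h import *
s=sense();p=capture("wrist"); T=p["T_tool_cam"]; z=p["z_map"]
v,u=np.mgrid[:384,:512]; c=np.stack([(u-p["cx"])/p["fx"]*z,(v-p["cy"])/p["fy"]*z,z],-1)
t=c@T[:3,:3].T+T[:3,3]
for uu in (228,234,238,242,246,268,272,278):
  print(uu,[(r,*(1000*t[r,uu]).round().astype(int)) for r in range(216,258,5)])
q=capture("scene")
for n in ["offcut0"]:
  for r in masks_of(n,q)[:4]:
    if r["p"]>.3:
      w=pts(q,r["region"]); print(r["p"],np.median(w,0).round(3), w[:,2].max().round(3))
# robot points near tool axis in scene view, lowest
w=pts(q,q["z_map"]>0); d=w-s["tcp_pos"]; m=(abs(d[:,0])<.03)&(abs(d[:,1])<.02)&(w[:,2]>.053)
print(np.histogram(w[m,2],bins=np.arange(.05,.15,.005)))
for lo in (.053,.06,.066,.072): 
  k=m&(w[:,2]>lo)&(w[:,2]<lo+.006); print(lo,k.sum(),w[k].min(0).round(3) if k.any() else 0,w[k].max(0).round(3) if k.any() else 0)
```

```text
228 [(216, np.int64(4), np.int64(-17), np.int64(24)), (221, np.int64(1), np.int64(-17), np.int64(25)), (226, np.int64(-2), np.int64(-17), np.int64(24)), (231, np.int64(-6), np.int64(-17), np.int64(25)), (236, np.int64(11), np.int64(-13), np.int64(-20)), (241, np.int64(11), np.int64(-13), np.int64(-25)), (246, np.int64(11), np.int64(-12), np.int64(-31)), (251, np.int64(11), np.int64(-12), np.int64(-36)), (256, np.int64(11), np.int64(-11), np.int64(-40))]
234 [(216, np.int64(5), np.int64(-13), np.int64(24)), (221, np.int64(1), np.int64(-13), np.int64(24)), (226, np.int64(11), np.int64(-11), np.int64(-6)), (231, np.int64(11), np.int64(-10), np.int64(-14)), (236, np.int64(11), np.int64(-10), np.int64(-20)), (241, np.int64(11), np.int64(-10), np.int64(-25)), (246, np.int64(10), np.int64(-10), np.int64(-28)), (251, np.int64(10), np.int64(-9), np.int64(-32)), (256, np.int64(10), np.int64(-9), np.int64(-38))]
238 [(216, np.int64(4), np.int64(-10), np.int64(24)), (221, np.int64(1), np.int64(-10), np.int64(24)), (226, np.int64(10), np.int64(-9), np.int64(-4)), (231, np.int64(10), np.int64(-9),
[... 2264 characters left out ...]
11), np.int64(-20)), (241, np.int64(11), np.int64(11), np.int64(-25)), (246, np.int64(11), np.int64(11), np.int64(-31)), (251, np.int64(11), np.int64(10), np.int64(-36)), (256, np.int64(11), np.int64(10), np.int64(-40))]
0.72 [0.509 0.008 0.067] 0.153
0.53 [0.552 0.002 0.065] 0.069
0.53 [ 0.608 -0.094  0.067] 0.07
(array([13,  0,  0,  0,  0, 11, 30, 36, 32, 27, 33, 29, 32, 30, 27, 12,  4,
        1,  0]), array([0.05 , 0.055, 0.06 , 0.065, 0.07 , 0.075, 0.08 , 0.085, 0.09 ,
       0.095, 0.1  , 0.105, 0.11 , 0.115, 0.12 , 0.125, 0.13 , 0.135,
       0.14 , 0.145]))
0.053 13 [ 0.577 -0.027  0.053] [0.634 0.002 0.054]
0.06 0 0 0
0.066 0 0 0
0.072 1 [ 0.61  -0.021  0.077] [ 0.61  -0.021  0.077]
```

Both cameras put the fingertips level with the TCP, not 19 mm ahead, so they cleared the blocks. I'll go back and come in lower, watching the force.

drive_tool([
  [10, 0, -10, 10, 0, 0, 0],
  [10, 0, -25, 5, 0, 0, 0],
  [10, 0, -30, 0, 0, 0, 0],
  [10, 0, -30, 0, 0, 0, 0],
  [10, 0, -20, 0, 0, 0, 0],
])

```text
time_s: 5.22
tcp_pos: [0.6062, -0.1308, 0.091]
ee_rot: [[-0.001, -1.0, 0.001], [-1.0, 0.001, -0.0], [0.0, -0.001, -1.0]]
wrist_force: [0.7, 1.0, -0.1]
gripper_width: 0.102
gripper_force: 0.0
```

drive_tool([
  [10, 0, -8, -4, 0, 0, 0],
  [10, 0, 0, -8, 0, 0, 0],
  [10, 0, 0, -8, 0, 0, 0],
  [10, 0, 0, -4, 0, 0, 0],
  [10, 0, 0, -2, 0, 0, 0],
])

```text
time_s: 5.63
tcp_pos: [0.6056, -0.1346, 0.0625]
ee_rot: [[0.002, -1.0, -0.003], [-1.0, -0.002, 0.0], [-0.0, 0.003, -1.0]]
wrist_force: [0.3, 1.1, 1.0]
gripper_width: 0.103
gripper_force: 0.0
```

drive_tool([
  [10, 0, 0, -2, 0, 0, 0],
  [10, 0, 0, -2, 0, 0, 0],
  [10, 0, 0, 0, 0, 0, 0],
  [10, 0, 0, 0, 0, 0, 0],
])

```text
time_s: 5.97
tcp_pos: [0.6065, -0.1352, 0.06]
ee_rot: [[0.001, -1.0, 0.0], [-1.0, -0.001, -0.0], [0.0, -0.0, -1.0]]
wrist_force: [0.7, -0.1, 0.4]
gripper_width: 0.102
gripper_force: 0.0
```

Run:
```python
from h import *
s=sense();print(s["tcp_pos"],s["wrist_force"])
q=capture("scene"); cv2.imwrite("pics/f.png",cv2.resize(q["frame"][140:320,90:360,::-1],None,fx=2.9,fy=2.9))
w=pts(q,q["z_map"]>0); d=w-s["tcp_pos"]; m=(abs(d[:,0])<.022)&(abs(d[:,1])<.018)
print(np.histogram(w[m,2],bins=np.arange(.046,.1,.003)))
```

```text
[ 0.6065218  -0.1351819   0.06004823] [ 0.6720497  -0.14648894  0.36191388]
(array([ 43, 126,  29,   0,   0,   8,  17,  18,  20,  23,  21,  19,  15,
        20,  18,  12,  10]), array([0.046, 0.049, 0.052, 0.055, 0.058, 0.061, 0.064, 0.067, 0.07 ,
       0.073, 0.076, 0.079, 0.082, 0.085, 0.088, 0.091, 0.094, 0.097]))
```

View pics/f.png

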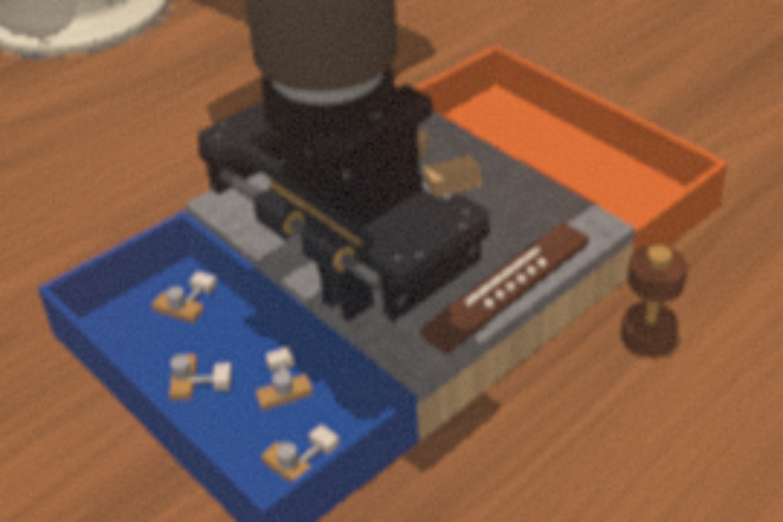

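The fingertips now stand about 8–10 mm above the board behind the offcut. I'll go 4 mm lower, then sweep. First a check of the body's lowest point against the jar.

Run:
```python
from h import *
s=sense();q=capture("scene");w=pts(q,q["z_map"]>0); d=w-s["tcp_pos"]
for a,b in ((.02,.04),(.04,.06),(.06,.08),(.08,.1)):
  m=(abs(d[:,0])<b)&(abs(d[:,0])>a)&(abs(d[:,1])<.036)&(d[:,2]>.012); print(a,np.sort(d[m,2])[:8].round(3))
```

```text
0.02 [0.069 0.069 0.07  0.072 0.076 0.077 0.077 0.077]
0.04 [0.083 0.084 0.085 0.086 0.086 0.086 0.087 0.087]
0.06 [0.073 0.076 0.078 0.079 0.08  0.08  0.081 0.084]
0.08 [0.072 0.073 0.073 0.073 0.073 0.073 0.073 0.073]
```

drive_tool([
  [10, 0, 0, -2, 0, 0, 0],
  [10, 0, 4, -2, 0, 0, 0],
  [10, 0, 8, 0, 0, 0, 0],
  [10, 0, 10, 0, 0, 0, 0],
  [10, 0, 10, 0, 0, 0, 0],
])

```text
time_s: 6.48
tcp_pos: [0.6063, -0.1026, 0.0559]
ee_rot: [[0.0, -1.0, -0.0], [-1.0, -0.0, -0.0], [0.0, 0.0, -1.0]]
wrist_force: [-0.3, -1.5, 0.6]
gripper_width: 0.101
gripper_force: 0.0
```

drive_tool([
  [10, 0, 10, 0, 0, 0, 0],
  [10, 0, 10, 0, 0, 0, 0],
  [10, 0, 10, 0, 0, 0, 0],
  [10, 0, 10, 0, 0, 0, 0],
  [10, 0, 5, 0, 0, 0, 0],
])

```text
time_s: 6.9
tcp_pos: [0.6064, -0.0569, 0.0561]
ee_rot: [[0.002, -1.0, 0.0], [-1.0, -0.002, 0.0], [-0.0, -0.0, -1.0]]
wrist_force: [-0.8, 0.1, -0.5]
gripper_width: 0.1
gripper_force: 0.1
```

Run:
```python
from h import *
s=sense();q=capture("scene");p=capture("wrist")
for r in masks_of("offcut0",q)[:4]:
    if r["p"]>.3: print(r["p"],np.median(pts(q,r["region"]),0).round(3))
cv2.imwrite("pics/g.png",np.hstack([q["frame"][140:320,90:360],p["frame"][:180,:]])[:,:,::-1])
```

```text
(no output)
```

View pics/g.png

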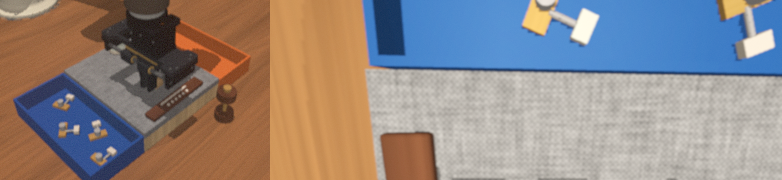

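The board behind the fingers is clear now, so the offcut is moving with the sweep. I'll carry on over the edge.

drive_tool([
  [10, 0, 8, 0, 0, 0, 0],
  [10, 0, 12, 0, 0, 0, 0],
  [10, 0, 12, 0, 0, 0, 0],
  [10, 0, 12, 0, 0, 0, 0],
  [10, 0, 12, 0, 0, 0, 0],
])

```text
time_s: 7.47
tcp_pos: [0.6063, -0.0012, 0.056]
ee_rot: [[0.001, -1.0, 0.0], [-1.0, -0.001, 0.0], [-0.0, -0.0, -1.0]]
wrist_force: [0.9, -0.1, -0.2]
gripper_width: 0.098
gripper_force: 0.0
```

drive_tool([
  [10, 0, 12, 0, 0, 0, 0],
  [10, 0, 12, 0, 0, 0, 0],
  [10, 0, 12, 0, 0, 0, 0],
  [10, 0, 12, 0, 0, 0, 0],
  [10, 0, 12, 0, 0, 0, 0],
])

```text
time_s: 7.88
tcp_pos: [0.6063, 0.0587, 0.056]
ee_rot: [[0.001, -1.0, 0.0], [-1.0, -0.001, -0.0], [0.0, -0.0, -1.0]]
wrist_force: [-0.2, -0.7, -0.4]
gripper_width: 0.096
gripper_force: 0.0
```

drive_tool([
  [10, 0, 12, 0, 0, 0, 0],
  [10, 0, 12, 0, 0, 0, 0],
  [10, 0, 10, 0, 0, 0, 0],
  [10, 0, 6, 0, 0, 0, 0],
  [10, 0, 0, 0, 0, 0, 0],
])

```text
time_s: 8.3
tcp_pos: [0.6065, 0.0988, 0.0559]
ee_rot: [[0.002, -1.0, 0.0], [-1.0, -0.002, 0.0], [-0.0, -0.0, -1.0]]
wrist_force: [0.4, 0.2, -0.3]
gripper_width: 0.102
gripper_force: 0.0
```

drive_tool([
  [10, 0, 0, 10, 0, 0, 0],
  [10, 0, -8, 20, 0, 0, 0],
  [10, -8, -30, 20, 0, 0, 0],
  [10, -12, -35, 5, 0, 0, 0],
  [10, -15, -35, 0, 0, 0, 0],
])

```text
time_s: 8.72
tcp_pos: [0.573, -0.0116, 0.114]
ee_rot: [[0.002, -1.0, 0.006], [-1.0, -0.002, 0.001], [-0.001, -0.006, -1.0]]
wrist_force: [0.9, -0.7, -0.1]
gripper_width: 0.099
gripper_force: 0.0
```

drive_tool([
  [10, -15, -25, 0, 0, 0, 0],
  [10, -1, -7, 0, 0, 0, 0],
  [10, 0, 0, 0, 0, 0, 0],
])

```text
time_s: 8.97
tcp_pos: [0.5546, -0.045, 0.112]
ee_rot: [[-0.003, -1.0, 0.001], [-1.0, 0.003, -0.0], [0.0, -0.001, -1.0]]
wrist_force: [0.5, 1.1, -0.5]
gripper_width: 0.101
gripper_force: 0.0
```

Run:
```python
from h import *
q=capture("scene");p=capture("wrist");s=sense();print(s["tcp_pos"])
for r in masks_of("offcut0",q)[:5]:
    if r["p"]>.2: print(r["p"],r["xy"],np.median(pts(q,r["region"]),0).round(3))
cv2.imwrite("pics/h.png",np.hstack([q["frame"][90:360,90:360],p["frame"][:270,:]])[:,:,::-1])
```

```text
[ 0.55605126 -0.04286169  0.11169593]
0.77 [245.0, 199.3] [0.558 0.012 0.066]
0.5 [232.9, 193.9] [0.515 0.006 0.061]
0.49 [292.5, 204.6] [0.601 0.118 0.022]
```

View pics/h.png

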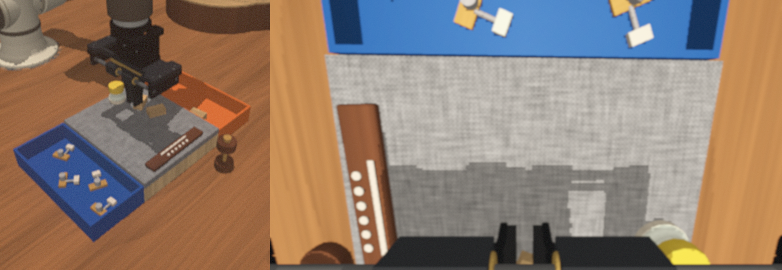

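The first offcut lies in the orange tray near (203,113) in the crop. Next is the middle one at (555,18).

drive_tool([
  [10, 0, 0, -15, 0, 0, 0],
  [10, 0, 0, -18, 0, 0, 0],
  [10, 0, 0, -13, 0, 0, 0],
  [10, 0, 0, -7, 0, 0, 0],
  [10, 0, 0, -3, 0, 0, 0],
])

```text
time_s: 9.53
tcp_pos: [0.5552, -0.0417, 0.0536]
ee_rot: [[0.002, -1.0, -0.002], [-1.0, -0.002, -0.0], [0.0, 0.002, -1.0]]
wrist_force: [-1.0, -0.1, -0.0]
gripper_width: 0.104
gripper_force: 0.0
```

drive_tool([
  [10, 0, 0, 0, 0, 0, 0],
  [10, 0, 5, 0, 0, 0, 0],
  [10, 0, 10, 0, 0, 0, 0],
  [10, 0, 10, 0, 0, 0, 0],
  [10, 0, 10, 0, 0, 0, 0],
])

```text
time_s: 9.95
tcp_pos: [0.5558, -0.0063, 0.0557]
ee_rot: [[0.001, -1.0, 0.001], [-1.0, -0.001, 0.0], [-0.0, -0.001, -1.0]]
wrist_force: [0.1, 0.3, 0.6]
gripper_width: 0.1
gripper_force: 0.0
```

drive_tool([
  [10, 0, 12, 0, 0, 0, 0],
  [10, 0, 12, 0, 0, 0, 0],
  [10, 0, 12, 0, 0, 0, 0],
  [10, 0, 12, 0, 0, 0, 0],
  [10, 0, 12, 0, 0, 0, 0],
])

```text
time_s: 10.37
tcp_pos: [0.5553, 0.0539, 0.055]
ee_rot: [[0.001, -1.0, 0.0], [-1.0, -0.001, 0.0], [-0.0, -0.0, -1.0]]
wrist_force: [0.3, -0.1, -0.1]
gripper_width: 0.104
gripper_force: 0.1
```

drive_tool([
  [10, 0, 12, 0, 0, 0, 0],
  [10, 0, 12, 0, 0, 0, 0],
  [10, 0, 12, 0, 0, 0, 0],
  [10, 0, 8, 0, 0, 0, 0],
  [10, 0, 2, 0, 0, 0, 0],
])

```text
time_s: 10.78
tcp_pos: [0.5556, 0.1, 0.055]
ee_rot: [[0.002, -1.0, 0.0], [-1.0, -0.002, 0.0], [-0.0, -0.0, -1.0]]
wrist_force: [-0.2, 0.3, 0.4]
gripper_width: 0.097
gripper_force: 0.0
```

drive_tool([
  [10, 0, 0, 10, 0, 0, 0],
  [10, 0, -8, 20, 0, 0, 0],
  [10, -8, -30, 20, 0, 0, 0],
  [10, -12, -35, 5, 0, 0, 0],
  [10, -15, -35, 0, 0, 0, 0],
])

```text
time_s: 11.2
tcp_pos: [0.5219, -0.0105, 0.1127]
ee_rot: [[0.002, -1.0, 0.006], [-1.0, -0.002, 0.001], [-0.001, -0.006, -1.0]]
wrist_force: [-0.2, -0.7, 0.3]
gripper_width: 0.098
gripper_force: 0.0
```

drive_tool([
  [10, -13, -25, 0, 0, 0, 0],
  [10, -2, -9, 0, 0, 0, 0],
  [10, 0, 0, 0, 0, 0, 0],
])

```text
time_s: 11.45
tcp_pos: [0.5044, -0.0459, 0.1108]
ee_rot: [[-0.003, -1.0, 0.0], [-1.0, 0.003, 0.0], [-0.0, -0.0, -1.0]]
wrist_force: [0.8, 0.5, -0.8]
gripper_width: 0.103
gripper_force: 0.0
```

Run:
```python
from h import *
s=sense();print(s["tcp_pos"])
for c in ("scene","top"):
  q=capture(c)
  for n in ("offcut0","jar"):
    for r in masks_of(n,q)[:5]:
      if r["p"]>.2: print(c,n,r["p"],r["xy"],np.median(pts(q,r["region"]),0).round(3))
```

```text
[ 0.50440277 -0.04587267  0.11081734]
scene offcut0 0.68 [229.3, 187.2] [0.508 0.009 0.067]
scene offcut0 0.68 [289.8, 202.6] [0.599 0.118 0.022]
top offcut0 0.83 [210.5, 208.2] [0.597 0.117 0.021]
```

drive_tool([
  [10, 1, 0, -15, 0, 0, 0],
  [10, 0, 0, -18, 0, 0, 0],
  [10, 0, 0, -13, 0, 0, 0],
  [10, 0, 0, -6, 0, 0, 0],
  [10, 0, 0, -3, 0, 0, 0],
])

```text
time_s: 12.17
tcp_pos: [0.5061, -0.0431, 0.0539]
ee_rot: [[0.002, -1.0, -0.002], [-1.0, -0.002, -0.001], [0.001, 0.002, -1.0]]
wrist_force: [0.1, -0.8, -0.7]
gripper_width: 0.1
gripper_force: 0.0
```

drive_tool([
  [10, 0, 0, 0, 0, 0, 0],
  [10, 0, 6, 0, 0, 0, 0],
  [10, 0, 10, 0, 0, 0, 0],
  [10, 0, 10, 0, 0, 0, 0],
  [10, 0, 12, 0, 0, 0, 0],
])

```text
time_s: 12.58
tcp_pos: [0.5067, -0.0044, 0.0556]
ee_rot: [[0.0, -1.0, 0.001], [-1.0, -0.0, 0.0], [-0.0, -0.001, -1.0]]
wrist_force: [-0.6, 0.2, 0.1]
gripper_width: 0.098
gripper_force: 0.0
```

drive_tool([
  [10, 0, 12, 0, 0, 0, 0],
  [10, 0, 12, 0, 0, 0, 0],
  [10, 0, 12, 0, 0, 0, 0],
  [10, 0, 12, 0, 0, 0, 0],
  [10, 0, 12, 0, 0, 0, 0],
])

```text
time_s: 13.0
tcp_pos: [0.5063, 0.0558, 0.055]
ee_rot: [[0.001, -1.0, 0.0], [-1.0, -0.001, -0.0], [0.0, -0.0, -1.0]]
wrist_force: [-0.4, -0.5, 0.6]
gripper_width: 0.1
gripper_force: 0.1
```

drive_tool([
  [10, 0, 12, 0, 0, 0, 0],
  [10, 0, 12, 0, 0, 0, 0],
  [10, 0, 12, 0, 0, 0, 0],
  [10, 0, 10, 0, 0, 0, 0],
  [10, 0, 2, 0, 0, 0, 0],
])

```text
time_s: 13.42
tcp_pos: [0.5067, 0.1042, 0.055]
ee_rot: [[0.002, -1.0, 0.001], [-1.0, -0.002, 0.0], [-0.0, -0.001, -1.0]]
wrist_force: [0.4, 0.6, 0.2]
gripper_width: 0.102
gripper_force: 0.0
```

drive_tool([
  [10, 0, 0, 10, 0, 0, 0],
  [10, 0, 0, 25, 0, 0, 0],
  [10, 0, 0, 35, 0, 0, 0],
  [10, -15, 30, 20, 0, 0, 0],
  [10, -15, 38, 0, 0, 0, 0],
])

```text
time_s: 13.83
tcp_pos: [0.4792, 0.1705, 0.1506]
ee_rot: [[-0.004, -1.0, 0.009], [-1.0, 0.004, 0.005], [-0.005, -0.009, -1.0]]
wrist_force: [0.8, 1.2, -0.0]
gripper_width: 0.1
gripper_force: 0.0
```

drive_tool([
  [10, -15, 38, 0, 0, 0, 0],
  [10, -15, 38, 0, 0, 0, 0],
  [10, -15, 38, 0, 0, 0, 0],
  [10, -15, 38, 0, 0, 0, 0],
  [10, -15, 38, 0, 0, 0, 0],
])

```text
time_s: 14.25
tcp_pos: [0.4005, 0.3615, 0.146]
ee_rot: [[-0.0, -1.0, 0.001], [-1.0, 0.0, 0.001], [-0.001, -0.001, -1.0]]
wrist_force: [0.4, 0.6, -0.5]
gripper_width: 0.098
gripper_force: 0.0
```

drive_tool([
  [10, -10, 38, 0, 0, 0, 0],
  [10, -10, 30, 0, 0, 0, 0],
  [10, 0, 10, 0, 0, 0, 0],
  [10, 0, 0, 0, 0, 0, 0],
  [10, 0, 0, 0, 0, 0, 0],
])

```text
time_s: 14.67
tcp_pos: [0.3814, 0.4378, 0.145]
ee_rot: [[0.0, -1.0, -0.0], [-1.0, -0.0, -0.001], [0.001, 0.0, -1.0]]
wrist_force: [-0.4, 0.7, -0.2]
gripper_width: 0.101
gripper_force: 0.0
```

Run:
```python
from h import *
p=capture("top"); cv2.imwrite("pics/i.png",p["frame"][:,:,::-1])
for n in ["bridge","jar","clamp","offcut0"]:
    for r in masks_of(n,p)[:4]:
        if r["p"]<.3: continue
        q=pts(p,r["region"]); zt=np.percentile(q[:,2],90); t=q[abs(q[:,2]-zt)<.006]
        c,s,a=cv2.minAreaRect((t[:,:2]*1000).astype(np.float32))
        print(n,round(r["p"],2),r["xy"],"z",zt.round(3),"c",np.round(c),"s",np.round(s),round(a,1))
print(sense()["tcp_pos"],sense()["time_s"])
```

```text
bridge 0.66 [299.0, 168.6] z 0.062 c [665. -39.] s [ 27. 149.] 1.0
jar 0.72 [282.3, 291.0] z 0.097 c [455. -11.] s [34. 33.] 89.4
clamp 0.85 [256.8, 129.2] z 0.083 c [738.  31.] s [34. 35.] 38.2
offcut0 0.74 [218.8, 239.6] z 0.03 c [542. 100.] s [16. 39.] 86.5
offcut0 0.57 [209.8, 211.1] z 0.024 c [597. 117.] s [40. 22.] 8.9
offcut0 0.55 [201.6, 273.0] z 0.024 c [489. 130.] s [39. 21.] 89.9
[0.3819086  0.43705869 0.1452443 ] 14.9167
```

View pics/i.png

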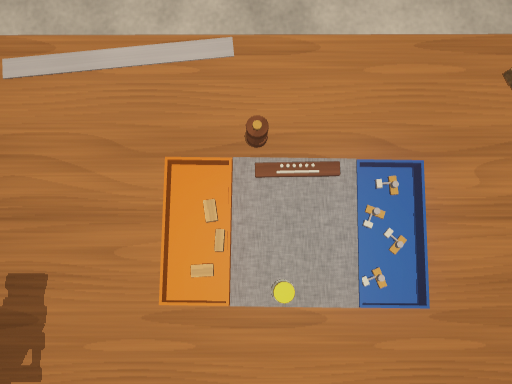

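All three offcuts lie in the orange tray, at (210,210), (219,240) and (202,271). The bridge, jar and clamp haven't moved, and the arm is clear.

```bash
python3 -c "
from station import finish_job; print(finish_job())"
```

```text
the job is handed in; nothing more can be done
None
```

All three offcuts were swept into the orange scrap tray in about 15 s, the bridge, jar and clamp stayed in place, and the job is handed in.

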